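Slip the brass sleeve onto the marking arbor

TASK

Load the laser marking arbor: pick up the brass sleeve and slide it over the upright post on the dark base plate, lowering it until it sits flat on the round shoulder at the foot of the post, then let go. Do not drop it onto the post, and leave the grey sleeve and the nearby black tape roll where they are.

Things in the scene. Friction and masses are not known exactly. Their poses are not given: they have to be found in the camera images.
- brass_sleeve: Brass-coloured plain tube standing upright on the desk, open at both ends: outer diameter 48 mm, bore 34 mm, height 40 mm, about 0.2 to 0.4 kg. Origin on its axis at the lower end face, z along the axis, up.
- post_seat (a point): Foot of the post, on its axis, on the flat shoulder where the sleeve must sit, 20 mm above the desk; z up. Arbor fixed to the desk: dark base plate 90 x 110 x 12 mm centred under the post, 4 mm screw heads at its corners, aluminium-coloured shoulder disc of 56 mm diameter, steel post of 22 mm diameter rising 50 mm above this point, the last 14 mm tapering to an 8 mm tip.
- grey_sleeve: Grey tube of the same size as the brass one (48 mm outside, 34 mm bore, 40 mm high), standing upright on the desk; not wanted. Origin on its axis at the lower end face.
- tape_roll: Roll of black tape lying flat near the sleeves (not the one far off at the right of the desk), about 53 mm in diameter and 19 mm high; not wanted. Origin at the centre of its underside.

How it is judged:
By the outcome, as a careful person would: the job done as asked, in the order asked, and still so for the second after the job is handed in, with the robot touching nothing.
It also fails if it takes over 35 s, if anything falls off the work surface, if the arm or the gripper's body presses on something with over 40 N, if the wrist force passes 120 N, or if a joint passes its speed limit or range.

ROBOT

A 6-joint arm with a two-finger parallel gripper is mounted at the origin on a cart in front of the work surface, level with it; the furniture and walls round the work are solid. World frame = base frame: x ahead of the robot, y to its left, z up, the work surface at z = 0. Lengths are in mm, angles in rad, forces in N, time in s.
With the tool pointing down it reaches from about 350 to 975 mm from the base axis. Payload 7.1 kg.
Tool frame: the origin (TCP) lies at the very end of the fingers, on their centre line; the grasp point (between the pads) lies ctrl.hold_point_z behind it (ctrl.hold_point_z is the distance from the TCP to the grasp point, in mm); z points along the fingers, y is the line along which they close (so a half turn about z gives the same grasp; the last joint's range is limited). The gripper opens to 88 mm and grips with 3 to 60 N. Pads are 20 mm wide; open, the fingers measure 115 mm over their backs; the gripper's body (75 mm by 178 mm) begins 61 mm behind the grasp point.
Start: joints at [1.284, 0.423, 1.63, -0, 1.089, -0.019], TCP at [165.35, 602.714, 222.675] pointing down, gripper open.
Joint ranges: [-3, 3], [-0.9, 2.11], [0.09, 2.58], [-1.31, 4.45], [0.11, 2.69], [-2.54, 2.54]. Speed limits (rad/s): [2.39, 2.39, 3.01, 3.14, 3.14, 3.14].

INTERFACE

Orientations are given as a rotation vector (axis times angle).
In Python, from workcell import ctrl gives the robot as it stands. The module is installed in compiled form; this text tells all that it offers.
- The arm moves only by the shell command python3 -m creep 'ROWS'. ROWS is JSON, a list of rows, each an object with "translation": the shift along the tool's x, y, z in mm, a list of three; "angular": the turn, a rotation vector about the tool's x, y, z in rad, a list of three; "jaw": the opening, from 0 (shut) to 1 (fully open). A call has exactly 8 rows; each row is the pose to reach, as a shift and turn from the pose commanded when the call began, along the tool's axes at that moment; what a row does not reach only later rows make up. A row lasts 1/8 s, in which the tool goes at most 62.5 mm and 10.7 degrees, less where a joint would pass 70% of its speed; a pose out of reach is approached as far as the arm can. A call with a gripper value outside its range is refused whole. The fingers move at their own pace and stop on an object; the grip force is fixed at half the most. Time passes only in rows, so rows that repeat a pose let the fingers close, or fill a call up. It gives the time, the measured TCP pose, the force, the opening and the grip force at its end, in the units of the state.
- ctrl.get_obs(): the state, without advancing time (a new reading comes with each control period).
- ctrl.get_image(name): name is "scene" or "side" or "wrist"; returns the picture (400x640x3 uint8, red, green, blue); there is no depth.
- ctrl.camera_info(name): a dict with "camera_matrix" (3x3 intrinsics, pixels), "world_from_camera" (4x4, takes a point from camera to world coordinates). Camera axes: x right, y up, looking along -z (the intrinsics and any distortion apply to the point x, -y, -z); pixel columns grow to the right and rows downward; lengths in mm; the calibration is good to about 2 mm. The wrist camera is an equidistant fisheye: a pixel r from the principal point sees the ray r / f radians off the axis. A picture is of the moment at which its call begins: read the wrist's pose just before it. camera_info takes no time and is no camera call; for the wrist camera it gives the pose at the moment of the call.
- ctrl.close_job(): hands the job in; it is judged then, once.
Trained networks look in the newest picture that a camera, given by its name, has taken for a name from the list of things; names that differ only in an ending like _2 or _b are one class to them, and where a whole thing is asked for, a point or a joint stands for the part that bears it (a point fixed in the world has none). Each returns a list of dicts, best first, with "score" (0 to 1); they miss things now and then, are a little off and sometimes report something else, mostly with a low value. They report only what shows in the picture. A call takes as long as a camera call.
- ctrl.look_for(camera, label): "rect" ([left, top, right, bottom] in pixels, round what is visible of it).
The state is a dict: "t": time; "qpos": joint angles; "qvel": joint speeds; "joint_torque": joint torques, N m; "ee_pos": TCP position; "orientation": TCP orientation; "ft_force": force on the tool from outside, world axes, zero at the start; "moment": the same for the moment, N m; "width": finger opening in mm; "grasp_force": force on a finger pad.
Only numpy, scipy, OpenCV 4.12 (cv2) and the standard library are available. Lean on these libraries where they do the work, as an engineer would, in place of code of your own. Each camera call takes 0.05 s, during which the arm holds its last target. There are 200 camera calls.

## Working session

There is one attempt and no reset: what is moved stays moved. The work goes in short steps, Python scripts to look and compute and a shell command to move; the robot and the scene stay as the last step left them, time stands still between calls to the robot, and variables do not carry over. Pictures are saved under pics/ and viewed, at most 13 in all, crops included, and the job is handed in when it is done.

```bash
mkdir -p pics
cat > h.py <<'E'
import numpy as np, cv2
from workcell import ctrl
def snap(n,f):
    im=ctrl.get_image(n); cv2.imwrite('pics/'+f,im[:,:,::-1]); return im
def ray(n,u,v,info=None):
    i=info or ctrl.camera_info(n); K=np.array(i['camera_matrix']); T=np.array(i['world_from_camera'])
    x=(u-K[0,2])/K[0,0]; y=(v-K[1,2])/K[1,1]
    if n=='wrist':
        r=np.hypot(x,y); d=np.array([np.sin(r)*x/max(r,1e-9),-np.sin(r)*y/max(r,1e-9),-np.cos(r)])
    else: d=np.array([x,-y,-1.])
    d=T[:3,:3]@d; return T[:3,3],d/np.linalg.norm(d)
def atz(n,u,v,z,info=None):
    o,d=ray(n,u,v,info); return o+d*(z-o[2])/d[2]
def proj(n,p,info=None):
    i=info or ctrl.camera_info(n); K=np.array(i['camera_matrix']); T=np.array(i['world_from_camera'])
    c=T[:3,:3].T@(np.array(p,float)-T[:3,3]); x,y,z=c[0],-c[1],-c[2]
    if n=='wrist':
        r=np.hypot(x,y); a=np.arctan2(r,z); x,y=x/r*a,y/r*a
    else: x,y=x/z,y/z
    return np.array([K[0,0]*x+K[0,2],K[1,1]*y+K[1,2]])
E
python3 - <<'E'
from h import *
print(ctrl.hold_point_z); o=ctrl.get_obs(); print(o)
for n in ['scene','side','wrist']:
    snap(n,n+'0.png'); i=ctrl.camera_info(n); print(n,np.round(i['camera_matrix'],1).tolist(),np.round(i['world_from_camera'],3).tolist(), [k for k in i])
    for l in ['brass_sleeve','grey_sleeve','tape_roll','post_seat']:
        try: print(l,[(np.round(d['rect']).tolist(),round(d['score'],2)) for d in ctrl.look_for(n,l)[:3]])
        except Exception as e: print(l,e)
a=[cv2.imread(f'pics/{n}0.png') for n in ['scene','side','wrist']]
E
```

```text
18.700000000000003
{'t': 0.0, 'qpos': array([ 1.28401604e+00,  4.23811091e-01,  1.63068099e+00,  1.53523555e-06,
        1.08862292e+00, -1.89942826e-02]), 'qvel': array([ 0.00112826, -0.00054633, -0.00201313,  0.00125695, -0.00117321,
       -0.00049851]), 'joint_torque': array([ 3.28753276e-04, -5.44624472e+01, -2.73667556e+01,  6.42530713e-02,
        2.27923715e-02, -1.14957570e-04]), 'ee_pos': array([165.18644092, 602.1964361 , 221.92382156]), 'orientation': array([-4.19351437e-01, -3.11324238e+00,  2.36291023e-03]), 'ft_force': array([-1.05772662,  0.04616663, -0.05468551]), 'moment': array([ 0.04134009,  0.00715298, -0.00325642]), 'grasp_force': 0.0, 'width': 87.80627251606147}
scene [[520.1, 0.0, 315.4], [0.0, 520.1, 194.6], [0.0, 0.0, 1.0]] [[0.88, 0.417, -0.227, 222.12], [-0.475, 0.762, -0.44, -609.133], [-0.01, 0.495, 0.869, 1168.487], [0.0, 0.0, 0.0, 1.0]] ['camera_matrix', 'world_from_camera']
brass_sleeve [([335.0, 274.0, 353.0, 305.0], 0.86)]
grey_sleeve [([346.0, 223.0, 365.0, 246.0], 0.86)]
tape_roll [([297.0, 221.0, 318.0, 241.0], 0.61)]
post_seat [([281.0, 137.0, 328.0, 178.0], 0.56)]
side [[493.6, 0.0, 323.4], [0.0, 493.6, 199.4], [0.0, 0.0, 1.0]] [[0.897, 0.181, -0.403, 34.63], [-0.442, 0.341, -0.83, -1009.802], [-0.013, 0.923, 0.386, 500.057], [0.0, 0.0, 0.0, 1.0]] ['camera_matrix', 'world_from_camera']
brass_sleeve [([343.0, 247.0, 367.0, 278.0], 0.98)]
grey_sleeve [([358.0, 218.0, 380.0, 242.0], 0.85)]
tape_roll [([308.0, 221.0, 329.0, 234.0], 0.63)]
post_seat [([290.0, 175.0, 343.0, 204.0], 0.97)]
wrist [[309.7, 0.0, 319.2], [0.0, 309.7, 197.9], [0.0, 0.0, 1.0]] [[0.265, -0.918, -0.296, 83.83], [0.964, 0.252, 0.081, 624.574], [-0.0, -0.307, 0.952, 385.178], [0.0, 0.0, 0.0, 1.0]] ['camera_matrix', 'world_from_camera']
brass_sleeve []
grey_sleeve []
tape_roll []
post_seat []
```

View pics/scene0.png

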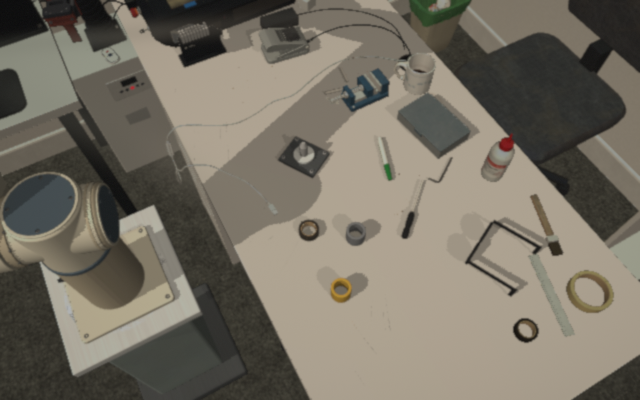

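View pics/side0.png

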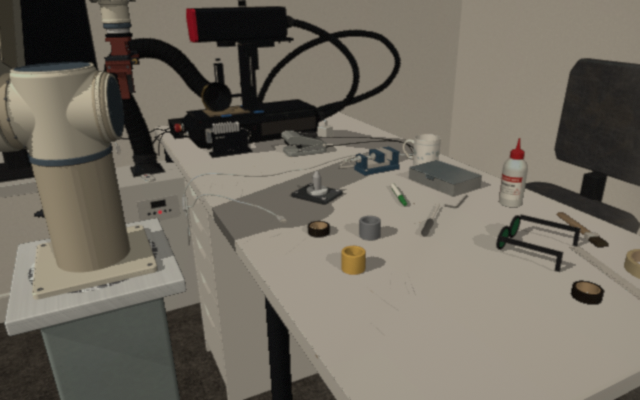

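Run:
```python
from h import *
print('rough mid-height desk points')
for n,rs in {'scene':{'brass':(335,274,353,305,20),'grey':(346,223,365,246,20),'tape':(297,221,318,241,9),'post':(281,137,328,178,12)},'side':{'brass':(343,247,367,278,20),'grey':(358,218,380,242,20),'tape':(308,221,329,234,9),'post':(290,175,343,204,20)}}.items():
    for k,(a,b,c,d,z) in rs.items(): print(n,k,atz(n,(a+c)/2,(b+d)/2,z).round(1))
```

```text
rough mid-height desk points
scene brass [ 461.1 -280.    20. ]
scene grey [ 555.3 -172.4   20. ]
scene tape [ 459.4 -103.2    9. ]
scene post [553.6  91.2  12. ]
side brass [ 451.3 -288.5   20. ]
side grey [ 548.3 -179.8   20. ]
side tape [465.5 -96.5   9. ]
side post [550.9  92.7  20. ]
```

The scene view shows the brass sleeve at about (341,290), grey sleeve (355,233), tape (309,230) and arbor (303,155). The side view agrees: brass (354,262), grey (370,228), tape (318,228), post (317,185). I'll move towards the post and refine with the wrist camera.

```bash
python3 -m creep '[{"translation":[-50,-42,-3],"angular":[0,0,0],"jaw":1},{"translation":[-100,-84,-6],"angular":[0,0,0],"jaw":1},{"translation":[-150,-126,-10],"angular":[0,0,0],"jaw":1},{"translation":[-200,-168,-15],"angular":[0,0,0],"jaw":1},{"translation":[-250,-210,-20],"angular":[0,0,0],"jaw":1},{"translation":[-300,-252,-25],"angular":[0,0,0],"jaw":1},{"translation":[-350,-294,-30],"angular":[0,0,0],"jaw":1},{"translation":[-380,-320,-30],"angular":[0,0,0],"jaw":1}]'
python3 - <<'E'
from h import *
info=ctrl.camera_info('wrist'); snap('wrist','w1.png'); print(ctrl.get_obs()['ee_pos'],ctrl.get_obs()['orientation'])
np.savez('w1.npz',**{k:np.array(v) for k,v in info.items()})
for l in ['brass_sleeve','grey_sleeve','tape_roll','post_seat']:
    print(l,[(np.round(d['rect']).tolist(),round(d['score'],2)) for d in ctrl.look_for('wrist',l)[:3]])
print(proj('wrist',[552,92,70],info),proj('wrist',[552,92,20],info))
E
```

```text
t: 1.75
ee_pos: [448.4, 191.8, 253.4]
orientation: [0.419, 3.112, 0.001]
ft_force: [0.8, 0.4, 0.1]
width: 87.9
grasp_force: 0.0
[451.67104928 187.15805258 253.56343851] [ 4.23058970e-01  3.10914606e+00 -2.18677082e-03]
brass_sleeve [([66.0, 225.0, 91.0, 257.0], 0.59)]
grey_sleeve [([126.0, 264.0, 150.0, 276.0], 0.68)]
tape_roll [([128.0, 208.0, 162.0, 240.0], 0.92)]
post_seat [([246.0, 204.0, 322.0, 284.0], 0.71)]
[266.81621774 269.79341168] [271.96617633 252.06146441]
```

View pics/w1.png

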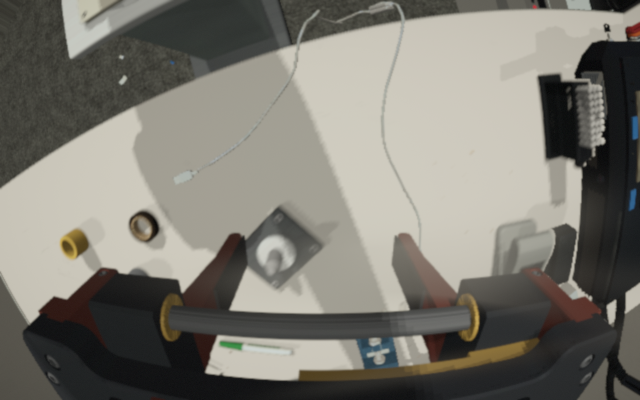

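The wrist view shows the arbor at about (275,250) between the fingers, brass at (73,243) and tape at (143,226). Next I move above the brass sleeve.

```bash
python3 -m creep '[{"translation":[-16,-58,5],"angular":[0,0,0],"jaw":1},{"translation":[-32,-115,10],"angular":[0,0,0],"jaw":1},{"translation":[-48,-172,20],"angular":[0,0,0],"jaw":1},{"translation":[-64,-229,30],"angular":[0,0,0],"jaw":1},{"translation":[-80,-286,38],"angular":[0,0,0],"jaw":1},{"translation":[-97,-343,45],"angular":[0,0,0],"jaw":1},{"translation":[-113,-400,50],"angular":[0,0,0],"jaw":1},{"translation":[-127,-446,52],"angular":[0,0,0],"jaw":1}]'
python3 - <<'E'
from h import *
info=ctrl.camera_info('wrist'); im=snap('wrist','w2.png'); print(ctrl.get_obs()['ee_pos'],ctrl.get_obs()['orientation'])
np.savez('w2.npz',**{k:np.array(v) for k,v in info.items()})
for l in ['brass_sleeve','grey_sleeve']:
    print(l,[(np.round(d['rect']).tolist(),round(d['score'],2)) for d in ctrl.look_for('wrist',l)[:3]])
def ring(x,y,z,r): return [proj('wrist',[x+r*np.cos(a),y+r*np.sin(a),z],info) for a in np.linspace(0,6.28,40)]
# pictures: overlay brass at guess, and post in w1
h=cv2.inRange(cv2.cvtColor(im,cv2.COLOR_RGB2HSV),(15,110,60),(32,255,255))
n,lab,st,c=cv2.connectedComponentsWithStats(h)
for k in np.argsort(-st[1:,4])[:4]+1: print(st[k],c[k])
a=im[:,:,::-1].copy()
b=cv2.imread('pics/w1.png')[190:310,210:340]
cv2.imwrite('pics/c12.png',np.vstack([cv2.resize(a[130:290,220:420],(750,600))[:, :375*2][:, :], ])[:300*2])
cv2.imwrite('pics/post.png',cv2.resize(b,(650,600),interpolation=cv2.INTER_CUBIC))
E
```

```text
t: 3.0
ee_pos: [452.0, -270.4, 200.3]
orientation: [-0.416, -3.114, -0.001]
ft_force: [0.8, 0.4, 0.4]
width: 88.1
grasp_force: 0.0
[ 452.94940975 -274.93084631  200.56570722] [ 0.41762764  3.11202657 -0.00399407]
brass_sleeve [([295.0, 155.0, 339.0, 204.0], 0.85)]
grey_sleeve [([398.0, 209.0, 443.0, 258.0], 0.95)]
[ 298  339  241   42 2658] [426.18021068 364.23551543]
[292 158  41  46 983] [312.04883011 181.88402848]
[160 293  23  48 540] [168.47222222 316.35555556]
[459 299  21  42 402] [471.7761194  323.35572139]
```

View pics/w2.png

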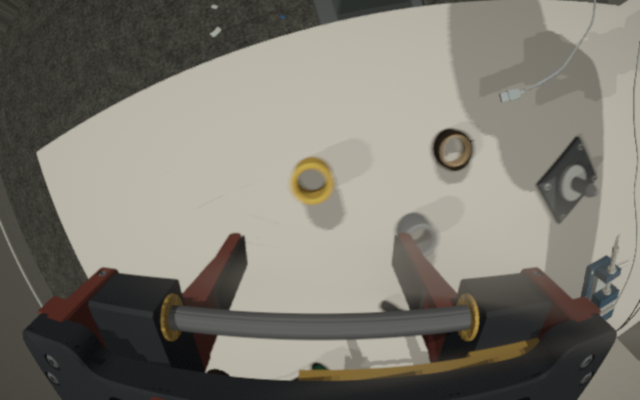

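View pics/post.png

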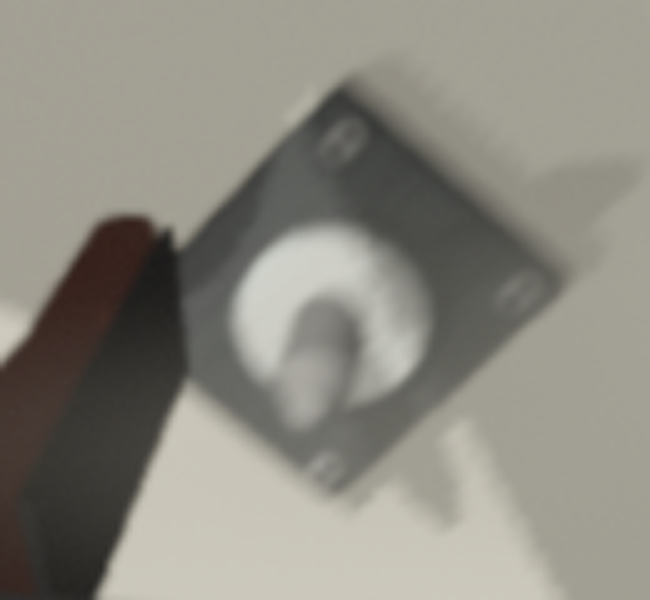

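The wrist view shows brass at (312,181), grey behind the right finger at (416,233) and tape at (453,149). The arbor crop shows the shoulder disc centred at about (276,253) in w1. I'll now fit positions with the arm at rest.

```bash
cat >> h.py <<'E'
from scipy.optimize import least_squares
def hull_c(pts):
    h=cv2.convexHull(np.float32(pts)); m=cv2.moments(h); return np.array([m['m10']/m['m00'],m['m01']/m['m00']]),m['m00']
def sil(n,x,y,zs,r,info): return [proj(n,[x+r*np.cos(a),y+r*np.sin(a),z],info) for z in zs for a in np.linspace(0,6.28,60)]
def brass_mask(im,near):
    h=cv2.inRange(cv2.cvtColor(im,cv2.COLOR_RGB2HSV),(12,90,50),(34,255,255))
    n,lab,st,c=cv2.connectedComponentsWithStats(h)
    k=1+np.argmin(np.hypot(*(c[1:]-near).T)+1000*(st[1:,4]<100)); ys,xs=np.where(lab==k); return np.c_[xs,ys],st[k]
def fit_brass(n,im,near,guess,info,z0=0):
    p,st=brass_mask(im,near); c,A=hull_c(p)
    s=least_squares(lambda q:hull_c(sil(n,q[0],q[1],[z0,z0+40],24,info))[0]-c,guess)
    return s.x,A,hull_c(sil(n,*s.x,[z0,z0+40],24,info))[1],st
E
python3 - <<'E'
from h import *
for k in range(2):
    info=ctrl.camera_info('wrist'); im=ctrl.get_image('wrist'); o=ctrl.get_obs(); print(o['ee_pos'],o['orientation'])
    print('wrist',fit_brass('wrist',im,(312,181),[456,-284],info))
for n,c in [('scene',(341,290)),('side',(355,262))]:
    print(n,fit_brass(n,cv2.imread(f'pics/{n}0.png')[:,:,::-1].copy(),c,[456,-284],ctrl.camera_info(n)))
i1=dict(np.load('w1.npz')); print('post disc w1',atz('wrist',276.2,253.2,20,i1), 'tip', atz('wrist',210+295/5,190+405/5,66,i1))
for n,(a,b,c,d) in [('scene',(281,137,328,178)),('side',(290,175,343,204))]:
    im=cv2.imread(f'pics/{n}0.png')[b-5:d+5,a-5:c+5]; cv2.imwrite(f'pics/p_{n}.png',cv2.resize(im,None,fx=10,fy=10,interpolation=cv2.INTER_CUBIC))
a,b=cv2.imread('pics/p_scene.png'),cv2.imread('pics/p_side.png')
print(a.shape,b.shape)
H=max(a.shape[0],b.shape[0]); pad=lambda m:np.vstack([m,np.zeros((H-m.shape[0],m.shape[1],3),np.uint8)])
m=np.hstack([pad(a),pad(b)]); cv2.imwrite('pics/p2.png',cv2.resize(m,None,fx=.65,fy=.65))
E
```

```text
[ 451.84709667 -268.98934568  200.28298904] [-4.18583283e-01 -3.11273530e+00 -1.25500869e-03]
wrist (array([ 453.67108455, -277.03168345]), 1570.0, 1721.9358237243723, array([ 293,  156,   43,   48, 1159], dtype=int32))
[ 451.76426678 -268.38383267  200.39250938] [-4.17126265e-01 -3.11296385e+00 -1.27308098e-03]
wrist (array([ 453.84314995, -277.15301477]), 1569.5, 1721.8978871898726, array([ 292,  157,   43,   48, 1156], dtype=int32))
scene (array([ 454.05261945, -276.95553335]), 403.5, 450.5710631744005, array([331, 278,  21,  25, 352], dtype=int32))
side (array([ 453.49618152, -276.51502086]), 625.5, 680.036125395447, array([341, 245,  25,  30, 650], dtype=int32))
post disc w1 [555.32542517  97.43948655  20.        ] tip [556.62723708  92.82371455  66.        ]
(510, 570, 3) (390, 630, 3)
```

View pics/p2.png

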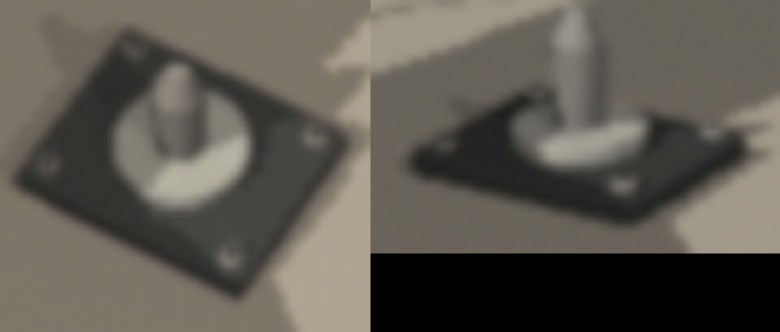

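The three cameras agree that the brass axis is at (453.7, -277). I descend to a TCP height of about 8 mm.

```bash
python3 -m creep '[{"translation":[-4,-7.5,30],"angular":[0,0,0],"jaw":1},{"translation":[-4,-7.5,70],"angular":[0,0,0],"jaw":1},{"translation":[-4,-7.5,110],"angular":[0,0,0],"jaw":1},{"translation":[-4,-7.5,145],"angular":[0,0,0],"jaw":1},{"translation":[-4,-7.5,170],"angular":[0,0,0],"jaw":1},{"translation":[-4,-7.5,184],"angular":[0,0,0],"jaw":1},{"translation":[-4,-7.5,192],"angular":[0,0,0],"jaw":1},{"translation":[-4,-7.5,192],"angular":[0,0,0],"jaw":1}]'
python3 - <<'E'
from h import *
for k in range(2):
    info=ctrl.camera_info('wrist'); im=snap('wrist','w3.png'); o=ctrl.get_obs(); print(o['ee_pos'],o['orientation'],o['ft_force'])
    R=cv2.Rodrigues(np.array(o['orientation']))[0]
    c=proj('wrist',np.array([453.7,-277,20]),info)
    q,A,B,st=fit_brass('wrist',im,c,[453.7,-277],info); print(q,A,B,st,'tool err',R.T@(np.r_[q,o['ee_pos'][2]]-o['ee_pos']))
E
```

```text
t: 4.25
ee_pos: [453.7, -278.0, 8.9]
orientation: [0.418, 3.114, -0.0]
ft_force: [-0.1, -0.2, 0.4]
width: 88.2
grasp_force: 0.0
[ 453.90976003 -278.35887932    9.23397061] [ 4.18661111e-01  3.11287324e+00 -4.98888847e-04] [ 0.28490697 -0.1936992   0.44352279]
[ 453.77799214 -277.37987629] 7660.0 8143.508051110199 [ 275  208   94  106 6913] tool err [ 3.85745696e-01  9.09400757e-01 -4.83307154e-04]
[ 453.98272814 -278.57345706    9.41538331] [ 4.18978128e-01  3.11244469e+00 -7.87982516e-04] [ 0.07797795 -0.20437533 -0.18479023]
[ 453.76131328 -277.36094697] 7620.5 8120.766694769263 [ 276  207   93  107 6860] tool err [ 5.34163804e-01  1.11079849e+00 -9.97731821e-04]
```

Centred within about 1 mm, so I close the jaws.

```bash
python3 -m creep '[{"translation":[0.4,0.8,0],"angular":[0,0,0],"jaw":0.75},{"translation":[0.4,0.8,0],"angular":[0,0,0],"jaw":0.6},{"translation":[0.4,0.8,0],"angular":[0,0,0],"jaw":0.4},{"translation":[0.4,0.8,0],"angular":[0,0,0],"jaw":0.3},{"translation":[0.4,0.8,0],"angular":[0,0,0],"jaw":0.3},{"translation":[0.4,0.8,0],"angular":[0,0,0],"jaw":0.3},{"translation":[0.4,0.8,0],"angular":[0,0,0],"jaw":0.3},{"translation":[0.4,0.8,0],"angular":[0,0,0],"jaw":0.3}]'
python3 - <<'E'
from h import *
P=[]
for k in range(6):
    ctrl.get_image('wrist'); o=ctrl.get_obs(); P.append(o['ee_pos'])
print(np.mean(P,0),o['width'],o['grasp_force'],o['ft_force'],o['qpos'])
E
```

```text
t: 5.35
ee_pos: [453.2, -277.5, 8.7]
orientation: [-0.419, -3.113, -0.0]
ft_force: [-0.9, -0.4, 1.4]
width: 46.8
grasp_force: 30.0
[ 453.28437553 -277.54062831    8.72079259] 47.34255293576741 30.000232262536883 [-0.28822906  0.42466014  2.73979363] [-5.71789557e-01  6.30741194e-01  1.93447200e+00  6.08000672e-06
  5.76415998e-01 -1.87478800e+00]
```

Gripped at 30 N. I lift, then carry towards the post, stopping just beyond it for a clear view.

```bash
python3 -m creep '[{"translation":[0,0,-15],"angular":[0,0,0],"jaw":0.3},{"translation":[0,0,-45],"angular":[0,0,0],"jaw":0.3},{"translation":[0,0,-80],"angular":[0,0,0],"jaw":0.3},{"translation":[0,10,-110],"angular":[0,0,0],"jaw":0.3},{"translation":[-5,30,-128],"angular":[0,0,0],"jaw":0.3},{"translation":[-10,65,-135],"angular":[0,0,0],"jaw":0.3},{"translation":[-15,105,-135],"angular":[0,0,0],"jaw":0.3},{"translation":[-20,150,-135],"angular":[0,0,0],"jaw":0.3}]' && python3 -m creep '[{"translation":[-4,45,0],"angular":[0,0,0],"jaw":0.3},{"translation":[-8,90,0],"angular":[0,0,0],"jaw":0.3},{"translation":[-12,135,0],"angular":[0,0,0],"jaw":0.3},{"translation":[-16,175,0],"angular":[0,0,0],"jaw":0.3},{"translation":[-19,205,0],"angular":[0,0,0],"jaw":0.3},{"translation":[-21,225,0],"angular":[0,0,0],"jaw":0.3},{"translation":[-21,237,0],"angular":[0,0,0],"jaw":0.3},{"translation":[-21,237,0],"angular":[0,0,0],"jaw":0.3}]'
python3 - <<'E'
from h import *
for k in range(4): ctrl.get_image('wrist')
info=ctrl.camera_info('wrist'); im=snap('wrist','w4.png'); o=ctrl.get_obs(); print(o['ee_pos'],o['orientation'],o['width'],o['grasp_force'],o['ft_force'],o['moment'])
np.savez('w4.npz',**{k:np.array(v) for k,v in info.items()})
a=proj('wrist',[555,95,20],info); print(a,proj('wrist',[555,95,70],info),proj('wrist',o['ee_pos'],info))
u,v=a.astype(int); s=5
c=im[max(v-60,0):v+60,max(u-65,0):u+65,::-1]; print(max(u-65,0),max(v-60,0))
cv2.imwrite('pics/w4c.png',cv2.resize(c,None,fx=s,fy=s,interpolation=cv2.INTER_CUBIC))
E
```

```text
t: 6.65
ee_pos: [512.6, -137.3, 144.6]
orientation: [0.42, 3.112, -0.0]
ft_force: [-0.2, 0.1, -1.1]
width: 47.3
grasp_force: 30.0
t: 7.65
ee_pos: [595.1, 84.9, 143.7]
orientation: [-0.418, -3.113, 0.0]
ft_force: [0.4, -0.0, -1.1]
width: 47.2
grasp_force: 30.0
[594.96841609  83.97755825 143.63007378] [-4.20860088e-01 -3.11291696e+00  3.19655471e-04] 47.32417286015454 29.999397033825517 [ 0.14853093 -0.16067278 -2.5672973 ] [ 0.00100823 -0.0104175   0.01972368]
[319.89304848 147.40193402] [320.0070317 156.9728843] [320.18142375 249.5941181 ]
254 87
```

View pics/w4.png

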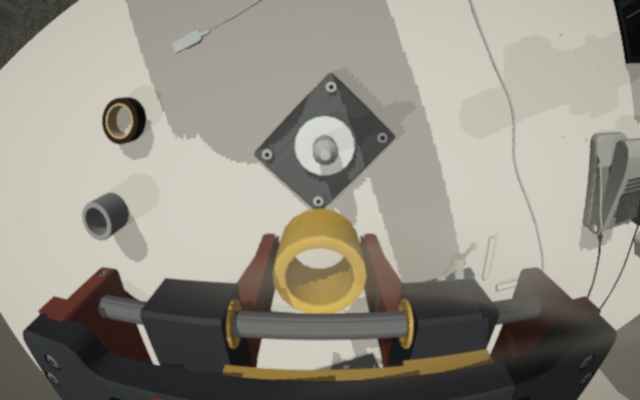

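View pics/w4c.png

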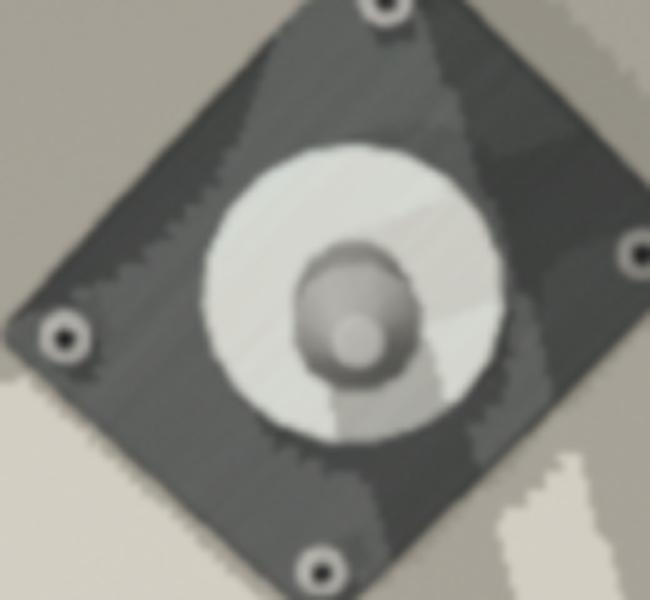

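The wrist view shows the arbor clear of everything, with the disc centre at (324.4,145.2) and the tip at (325.0,154.6). The sleeve is held square at (320,260). Now computing the shift.

Run:
```python
from h import *
i=dict(np.load('w4.npz'))
f=lambda x,y:(254+x/5-.4,87+y/5-.4)
d=atz('wrist',*f(354,293),20,i); t=atz('wrist',*f(357,340),70,i); print('disc',d,'tip',t,'screws',atz('wrist',*f(353,296.5),16,i))
for n,u,v in [('scene',304.0,153.7),('side',317.2,190.5)]: print(n,atz(n,u,v,18.5))
for n,u,v in [('scene',276+179/6.5,132+68/6.5),('side',285+203/6.5,170+10/6.5)]: print(n,'tip',atz(n,u,v,69))
P=[]; 
for k in range(5): ctrl.get_image('wrist'); P.append(ctrl.get_obs()['ee_pos'])
e=np.mean(P,0); print(e)
im=cv2.imread('pics/w4.png')[:,:,::-1].copy()
q=fit_brass('wrist',im,(320,260),e[:2],i,e[2]-8.7); print('held',q)
R=cv2.Rodrigues(np.array([-.4193,-3.1132,0]))[0]
for nm,p in [('disc',d),('tip',t)]: print(nm,R.T@np.r_[p[:2]-e[:2],0])
print('held off',R.T@np.r_[q[0]-e[:2],0])
```

```text
disc [554.103104    99.58878222  20.        ] tip [554.21883727  99.20998905  70.        ] screws [555.26732846  99.14323529  16.        ]
scene [556.19478295  98.63454405  18.5       ]
side [551.05500971  88.74784776  18.5       ]
scene tip [556.76577038  99.08368749  69.        ]
side tip [552.80875704  96.20267124  69.        ]
[595.12310372  84.28611719 143.6860615 ]
held (array([595.0354642 ,  83.34094859]), 7696.5, 8148.719383881893, array([ 273,  208,   94,  106, 6935], dtype=int32))
disc [4.36069367e+01 3.90472258e+00 1.20801815e-02]
tip [4.33951102e+01 3.57004666e+00 1.20334236e-02]
held off [-1.65546504e-01 -9.34675733e-01 -1.11209336e-05]
```

Disc, tip and screw measurements agree on the post axis at about (554.4, 99.2). I move over it with the sleeve bottom still about 16 mm above the tip, then check.

```bash
python3 -m creep '[{"translation":[12,1,0],"angular":[0,0,0],"jaw":0.3},{"translation":[26,2.5,0],"angular":[0,0,0],"jaw":0.3},{"translation":[38,4,0],"angular":[0,0,0],"jaw":0.3},{"translation":[43.6,4.3,5],"angular":[0,0,0],"jaw":0.3},{"translation":[43.6,4.3,20],"angular":[0,0,0],"jaw":0.3},{"translation":[43.6,4.3,38],"angular":[0,0,0],"jaw":0.3},{"translation":[43.6,4.3,49],"angular":[0,0,0],"jaw":0.3},{"translation":[43.6,4.3,49],"angular":[0,0,0],"jaw":0.3}]'
python3 - <<'E'
from h import *
P=[]
for k in range(4): ctrl.get_image('wrist'); P.append(ctrl.get_obs()['ee_pos'])
print(np.mean(P,0))
i=ctrl.camera_info('wrist'); im=snap('wrist','w5.png'); print('tip exp px',proj('wrist',[554.4,99.2,70],i),'bore top centre',proj('wrist',np.mean(P,0)+[0,0,31.3],i),'bottom',proj('wrist',np.mean(P,0)-[0,0,8.7],i))
a=im[160:340,220:420,::-1]; w=cv2.resize(a,None,fx=3,fy=3,interpolation=cv2.INTER_CUBIC); cv2.imwrite('pics/w5c.png',w)
E
```

```text
t: 9.15
ee_pos: [553.6, 100.2, 93.1]
orientation: [-0.419, -3.111, 0.001]
ft_force: [0.4, 0.9, -3.0]
width: 47.1
grasp_force: 30.0
[554.53450657 100.4274506   94.54707648]
tip exp px [317.89109367 232.04077357] bore top centre [319.9324741  277.30304748] bottom [319.77824627 242.29786552]
```

View pics/w5c.png

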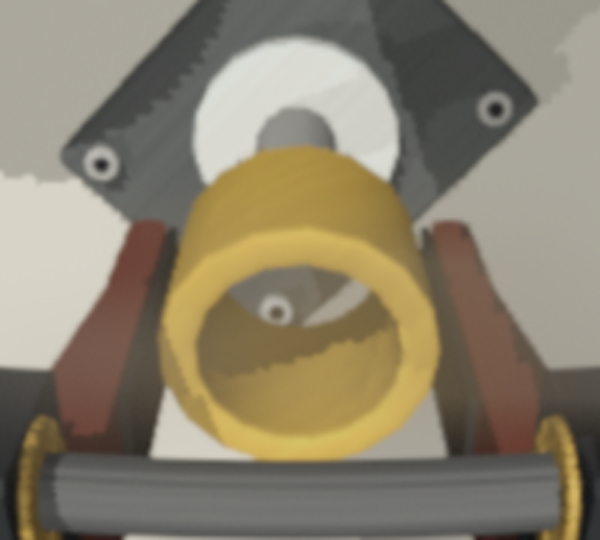

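The crop shows the disc and post at column ~296 and the sleeve at ~300, so it is about 1 mm off. I correct by -0.8 mm in tool y and lower part of the way.

```bash
python3 -m creep '[{"translation":[0,-0.8,2],"angular":[0,0,0],"jaw":0.3},{"translation":[0,-0.8,8],"angular":[0,0,0],"jaw":0.3},{"translation":[0,-0.8,15],"angular":[0,0,0],"jaw":0.3},{"translation":[0,-0.8,22],"angular":[0,0,0],"jaw":0.3},{"translation":[0,-0.8,29],"angular":[0,0,0],"jaw":0.3},{"translation":[0,-0.8,35],"angular":[0,0,0],"jaw":0.3},{"translation":[0,-0.8,40],"angular":[0,0,0],"jaw":0.3},{"translation":[0,-0.8,40],"angular":[0,0,0],"jaw":0.3}]'
python3 - <<'E'
from h import *
P=[];F=[]
for k in range(5): ctrl.get_image('wrist'); o=ctrl.get_obs(); P.append(o['ee_pos']); F.append(np.r_[o['ft_force'],o['moment']])
print(np.mean(P,0),np.mean(F,0).round(2))
i=ctrl.camera_info('wrist'); im=snap('wrist','w6.png')
cv2.imwrite('pics/w6c.png',cv2.resize(im[160:340,220:420,::-1],None,fx=3,fy=3,interpolation=cv2.INTER_CUBIC))
E
```

```text
t: 10.4
ee_pos: [553.8, 99.7, 54.2]
orientation: [-0.419, -3.113, 0.0]
ft_force: [0.3, -0.3, -2.8]
width: 47.2
grasp_force: 30.0
[554.22871282  99.73409396  54.79370921] [ 0.04  0.35 -2.47 -0.    0.   -0.02]
```

View pics/w6c.png

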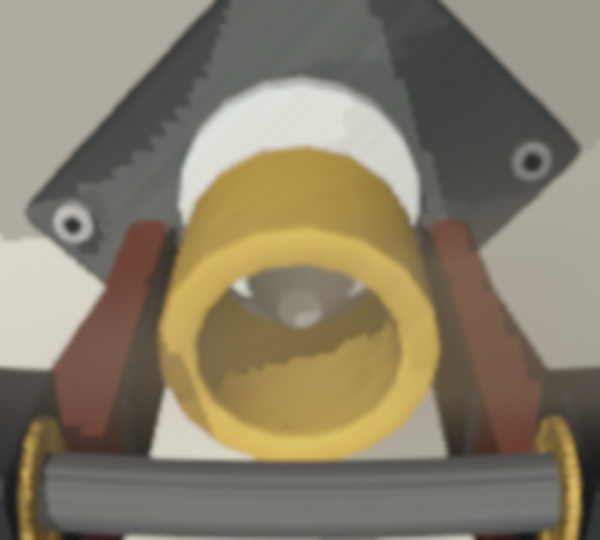

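The post tip shows inside the bore at (300,305), centred, with no contact force. I lower to just above the shoulder, then creep down.

```bash
python3 -m creep '[{"translation":[0,0,4],"angular":[0,0,0],"jaw":0.3},{"translation":[0,0,9],"angular":[0,0,0],"jaw":0.3},{"translation":[0,0,14],"angular":[0,0,0],"jaw":0.3},{"translation":[0,0,18],"angular":[0,0,0],"jaw":0.3},{"translation":[0,0,21],"angular":[0,0,0],"jaw":0.3},{"translation":[0,0,23],"angular":[0,0,0],"jaw":0.3},{"translation":[0,0,24],"angular":[0,0,0],"jaw":0.3},{"translation":[0,0,24.5],"angular":[0,0,0],"jaw":0.3}]'
python3 -m creep '[{"translation":[0,0,0.2],"angular":[0,0,0],"jaw":0.3},{"translation":[0,0,0.4],"angular":[0,0,0],"jaw":0.3},{"translation":[0,0,0.6],"angular":[0,0,0],"jaw":0.3},{"translation":[0,0,0.8],"angular":[0,0,0],"jaw":0.3},{"translation":[0,0,1.0],"angular":[0,0,0],"jaw":0.3},{"translation":[0,0,1.1],"angular":[0,0,0],"jaw":0.3},{"translation":[0,0,1.2],"angular":[0,0,0],"jaw":0.3},{"translation":[0,0,1.2],"angular":[0,0,0],"jaw":0.3}]'
python3 - <<'E'
from h import *
P=[];F=[]
for k in range(6): ctrl.get_image('wrist'); o=ctrl.get_obs(); P.append(o['ee_pos']); F.append(np.r_[o['ft_force'],o['moment']])
print(np.mean(P,0),np.mean(F,0).round(2))
E
```

```text
t: 11.7
ee_pos: [554.2, 99.7, 30.2]
orientation: [0.419, 3.113, 0.0]
ft_force: [-0.6, 0.6, -2.3]
width: 47.3
grasp_force: 30.0
t: 12.7
ee_pos: [554.1, 99.7, 29.0]
orientation: [-0.419, -3.113, 0.0]
ft_force: [-0.7, 0.4, -2.0]
width: 47.2
grasp_force: 30.0
[554.10883642  99.70801892  28.97800912] [-0.11  0.03 -1.91 -0.01  0.   -0.  ]
```

```bash
python3 -m creep '[{"translation":[0,0,0.1],"angular":[0,0,0],"jaw":0.3},{"translation":[0,0,0.2],"angular":[0,0,0],"jaw":0.3},{"translation":[0,0,0.3],"angular":[0,0,0],"jaw":0.3},{"translation":[0,0,0.4],"angular":[0,0,0],"jaw":0.3},{"translation":[0,0,0.5],"angular":[0,0,0],"jaw":0.3},{"translation":[0,0,0.6],"angular":[0,0,0],"jaw":0.3},{"translation":[0,0,0.6],"angular":[0,0,0],"jaw":0.3},{"translation":[0,0,0.6],"angular":[0,0,0],"jaw":0.3}]'
python3 - <<'E'
from h import *
P=[];F=[]
for k in range(6): ctrl.get_image('wrist'); o=ctrl.get_obs(); P.append(o['ee_pos']); F.append(np.r_[o['ft_force'],o['moment']])
print(np.mean(P,0),np.mean(F,0).round(2))
E
```

```text
t: 14.0
ee_pos: [554.1, 99.7, 28.7]
orientation: [0.419, 3.113, 0.0]
ft_force: [-1.2, 0.2, 5.5]
width: 47.0
grasp_force: 30.0
[554.12942402  99.71196788  28.71183334] [-2.17 -0.78  4.87 -0.05  0.36 -0.  ]
```

Contact: the force rose by about 7 N at TCP 28.7, which is exactly the expected seated height. I release and then retreat upward.

```bash
python3 -m creep '[{"translation":[0,0,0],"angular":[0,0,0],"jaw":0.58},{"translation":[0,0,0],"angular":[0,0,0],"jaw":0.65},{"translation":[0,0,0],"angular":[0,0,0],"jaw":0.75},{"translation":[0,0,0],"angular":[0,0,0],"jaw":0.85},{"translation":[0,0,0],"angular":[0,0,0],"jaw":0.95},{"translation":[0,0,0],"angular":[0,0,0],"jaw":0.95},{"translation":[0,0,0],"angular":[0,0,0],"jaw":0.95},{"translation":[0,0,0],"angular":[0,0,0],"jaw":0.95}]' && python3 -m creep '[{"translation":[0,0,-8],"angular":[0,0,0],"jaw":0.95},{"translation":[0,0,-22],"angular":[0,0,0],"jaw":0.95},{"translation":[0,0,-40],"angular":[0,0,0],"jaw":0.95},{"translation":[0,0,-65],"angular":[0,0,0],"jaw":0.95},{"translation":[0,0,-90],"angular":[0,0,0],"jaw":0.95},{"translation":[0,0,-110],"angular":[0,0,0],"jaw":0.95},{"translation":[0,0,-120],"angular":[0,0,0],"jaw":0.95},{"translation":[0,0,-120],"angular":[0,0,0],"jaw":0.95}]'
python3 - <<'E'
from h import *
for k in range(2): ctrl.get_image('wrist')
i=ctrl.camera_info('wrist'); im=snap('wrist','w7.png'); s=snap('side','s7.png')
c=proj('wrist',[554.3,99.3,40],i); q=fit_brass('wrist',im,c,[554.3,99.3],i,20); print(q, ctrl.get_obs()['t'])
w=cv2.resize(im[110:310,220:420,::-1],(500,500)); z=cv2.resize(s[150:250,290:348,::-1],(290,500),interpolation=cv2.INTER_CUBIC)
cv2.imwrite('pics/end.png',np.hstack([w,z]))
E
```

```text
t: 15.3
ee_pos: [554.1, 99.7, 28.4]
orientation: [-0.419, -3.113, 0.0]
ft_force: [-0.3, -0.7, 0.4]
width: 83.6
grasp_force: 0.0
t: 16.3
ee_pos: [554.6, 99.8, 149.5]
orientation: [0.419, 3.112, 0.001]
ft_force: [0.0, 0.3, 0.2]
width: 83.5
grasp_force: 0.0
(array([555.09682733,  98.93860182]), 2630.0, 2769.5111061462667, array([ 292,  167,   56,   62, 1930], dtype=int32)) 16.5
```

View pics/end.png

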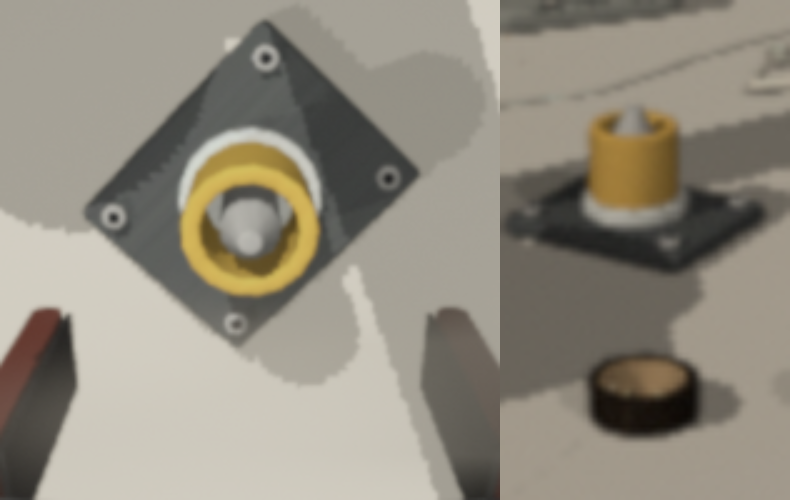

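The sleeve sits flat on the shoulder with the post centred in its bore at (250,230). The side view agrees, the tape is undisturbed and the gripper is clear.

```bash
python3 -c "
from workcell import ctrl
print(ctrl.close_job())"
```

```text
the job is handed in; nothing more can be done
None
```

The brass sleeve sits flat on the shoulder with the post through its bore and the gripper clear above it; it was lowered and released without dropping, the grey sleeve and tape roll were not touched, and the job was handed in at about 16.5 s.

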